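# Swing a test bar into line on the line-up plate

## Task

The long steel test bar on the dark line-up plate has one end resting against the fixed post; push or draw its free end round so that the bar pivots about the post until it lies along the white line. Keep the bar flat on the plate and that end against the post the whole way, and leave the short bar and the black puck where they are.

Things in the scene. Friction and masses are not known exactly. Their poses are not given: they have to be found in the camera images.
- bar_mid (a point): Centre, half-way up, of the loose long steel dog-bone bar: 200 mm (x) by 16 mm high, 0.6 kg; end heads 50 long, 30 wide (y), waist 18 wide. The -y side of its -x head rests on the post, whose axis is 80 mm towards -x, 24 mm towards -y. The +x end is free, 25 to 45 deg clockwise (from above) of the line: pushed on its -y side, a few newtons, the bar bears on the post and pivots anticlockwise.
- plate: Fixed dark steel plate 12 mm thick. Origin: on the post's axis at table height, 12 mm below the plate's surface. Post: steel pin 16 mm in diameter, 32 mm tall above the surface. Plate spans x -60 to +250, y -190 to +150 mm. White line, 3 mm wide, is parallel to x at y = +23, from x = -52 to +242. In line, the bar's centre is on it at x about +80, bar +x along plate +x.
- short_bar: Bystander: short dog-bone test bar, steel, 110 mm long (x axis), 24 mm wide at its heads, 12 mm high, loose on the plate beyond the white line (+y side), not touching the post. Origin at the centre of its underside.
- puck: Bystander: loose black round specimen puck, 30 mm in diameter, 18 mm high, standing on the plate on the -y side of the post. Origin at the centre of its underside.
There are look-alikes about, which are no part of the job. What is shaped like the part that bears bar_mid but orange or yellow is not meant.

How it is judged (in metres and radians):
At the end, for the whole second after the job is handed in: The long bar lies at rest flat on the plate, within 10 degrees of the white line, its post end still with its side face within about 15 mm of the post and within 20 mm lengthwise of where it began on the post; the short bar and the puck are within 20 mm of where they stood (angle between the x axis of bar_mid and the x axis of plate, either way round below 0.175 rad and x of bar_mid in the frame of plate above 0.055 m and x of plate in the frame of bar_mid between -0.1 and -0.06 m and y of plate in the frame of bar_mid between -0.039 and -0.015 m and height (world z) of bar_mid below 0.026 m and angle between bar_mid's own z axis and vertical below 0.1 rad and linear speed of bar below 0.01 m/s and distance of each of short_bar, puck from where it was at the start of the episode below 0.02 m); the robot touches nothing.
It fails at once if the long bar is lifted (20 mm or more) off the plate (height (world z) of bar_mid above 0.04 m).
It fails at once if the bar's end leaves the post (more than 25 mm away, or slid more than 30 mm lengthwise) (y of plate in the frame of bar_mid below -0.048 m or x of plate in the frame of bar_mid below -0.11 m or x of plate in the frame of bar_mid above -0.05 m).
It fails at once if the short bar is moved more than 20 mm (distance of short_bar from where it was at the start of the episode above 0.02 m).
It fails at once if the puck is moved more than 20 mm (distance of puck from where it was at the start of the episode above 0.02 m).
It also fails if it takes over 32 s, if anything falls off the work surface, if the arm or the gripper's body presses on something with over 40 N, if the wrist force passes 120 N, or if a joint passes its speed limit or range.

## Robot

A 6-joint arm with a two-finger parallel gripper is mounted at the origin on the work surface. World frame = base frame: x ahead of the robot, y to its left, z up, the work surface at z = 0. Lengths are in mm, angles in rad, forces in N, time in s.
With the tool pointing down it reaches from about 275 to 750 mm from the base axis. Payload 10.2 kg.
Tool frame: the origin (TCP) lies midway between the tips of the shut fingers; the grasp point (between the pads) lies 19 mm behind it; y points along the fingers, z is the direction in which the jaws open and shut, and the axes are right-handed (so a half turn about y gives the same grasp; the last joint's range is limited). The gripper opens to 85 mm and grips with 20 to 120 N. Pads are 22 mm wide; open, the fingers measure 114 mm over their backs; the gripper's body (76 mm by 85 mm) begins 54 mm behind the grasp point. The pads swing forward as they close: fully open they stand 13 mm farther back than shut.
Start: joints at [1.118, 0.313, 1.498, -0, 1.331, -0.223], TCP at [119.598, 511.202, 204.594] pointing down, gripper open.
Joint ranges: [-2.94, 2.94], [-0.97, 2.17], [0.19, 2.56], [-1.23, 4.37], [0.02, 3.11], [-2.88, 2.88]. Speed limits (rad/s): [2.39, 2.39, 3.01, 3.14, 3.14, 3.14].

## Interface

Orientations are given as a unit quaternion [w, x, y, z].
In Python, from rig import ctrl gives the robot as it stands.
- The arm moves only by the shell command python3 -m inch 'ROWS' [OPENING] [FORCE]. ROWS is JSON, one flat list of numbers, 6 for each row, row after row: the shift along the tool's x, y, z in cm, then the turn, a rotation vector about the tool's x, y, z in rad. A call has 1 to 8 rows; each row is the pose to reach, as a shift and turn from the pose commanded when the call began, along the tool's axes at that moment; what a row does not reach only later rows make up. A row lasts 1/12 s, in which the tool goes at most 41.7 mm and 7.16 degrees, less where a joint would pass 70% of its speed; a pose out of reach is approached as far as the arm can. A call with a gripper value outside its range is refused whole. OPENING is the gripper command: -1 is fully open, 1 is shut, values between are in proportion, set as the call begins (- or left out, the last holds). The fingers move at their own pace and stop on an object; FORCE is the grip in N (left out, the last holds). Time passes only in rows, so rows that repeat a pose let the fingers close. It gives the time, the measured TCP pose, the force and the opening at its end, in the units of the state.
- ctrl.sense(): the state, without advancing time (a new reading comes with each control period).
- ctrl.capture(name): name is "side" or "top" or "wrist"; returns the picture (480x640x3 uint8, red, green, blue); there is no depth.
- ctrl.get_calibration(name): a dict with "fx", "fy", "cx", "cy" (pixels), "world_to_cam" (4x4, takes a point from world to camera coordinates). Camera axes: x right, y down, z forward; pixel columns grow to the right and rows downward; lengths in mm; the calibration is good to about 2 mm. A picture is of the moment at which its call begins: read the wrist's pose just before it. get_calibration takes no time and is no camera call; for the wrist camera it gives the pose at the moment of the call.
- ctrl.finish_job(): hands the job in, once; it reports no verdict.
Trained networks look in the newest picture that a camera, given by its name, has taken for a name from the list of things; names that differ only in an ending like _2 or _b are one class to them, and where a whole thing is asked for, a point or a joint stands for the part that bears it (a point fixed in the world has none). Each returns a list of dicts, best first, with "score" (0 to 1); they miss things now and then, are a little off and sometimes report something else, mostly with a low value. They report only what shows in the picture. A call takes as long as a camera call. They do not tell look-alikes from the thing itself.
- ctrl.search_frame(thing, camera): "uv" ([column, row] in pixels, amid what is visible of it).
The state is a dict: "time_s": time; "joints": joint angles; "dq": joint speeds; "tau": joint torques, N m; "eef_pos": TCP position; "ee_rot": TCP orientation; "force": force on the tool from outside, world axes, zero at the start; "wrist_torque": the same for the moment, N m; "grip_width": opening from 0.0 (shut) to 1.0 (fully open).
Only numpy, scipy, OpenCV 4.12 (cv2) and the standard library are available. Lean on these libraries where they do the work, as an engineer would, in place of code of your own. Each camera call takes 0.05 s, during which the arm holds its last target.

## Working session

There is one attempt and no reset: what is moved stays moved. The work goes in short steps, Python scripts to look and compute and a shell command to move; the robot and the scene stay as the last step left them, time stands still between calls to the robot, and variables do not carry over. Pictures are saved under pics/ and viewed, and the job is handed in when it is done.

```bash
mkdir -p pics; ls; python3 - <<'E'
from rig import ctrl
import cv2,numpy as np
for n in ("top","side"):
    im=ctrl.capture(n); cv2.imwrite(f"pics/{n}0.png",im[:,:,::-1])
    for t in ("bar_mid","plate","short_bar","puck"):
        print(n,t,ctrl.search_frame(t,n)[:4])
    c=ctrl.get_calibration(n);print({k:np.round(v,3).tolist() for k,v in c.items()})
print(ctrl.sense())
E
```

```text
pics
top bar_mid [{'uv': [208.2, 346.0], 'score': 0.86}, {'uv': [273.2, 174.3], 'score': 0.76}, {'uv': [448.2, 183.9], 'score': 0.66}]
top plate [{'uv': [282.4, 166.2], 'score': 0.75}]
top short_bar [{'uv': [235.2, 126.4], 'score': 0.69}]
top puck [{'uv': [268.3, 225.4], 'score': 0.66}]
{'fx': 518.399, 'fy': 518.399, 'cx': 320.738, 'cy': 239.132, 'world_to_cam': [[-0.015, -1.0, -0.002, 15.865], [-0.982, 0.015, -0.189, 462.113], [0.189, -0.001, -0.982, 1024.616], [0.0, 0.0, 0.0, 1.0]]}
side bar_mid [{'uv': [221.0, 273.9], 'score': 0.96}, {'uv': [419.8, 352.6], 'score': 0.96}, {'uv': [263.6, 152.4], 'score': 0.79}]
side plate [{'uv': [214.3, 273.6], 'score': 0.81}]
side short_bar [{'uv': [150.2, 310.9], 'score': 0.98}]
side puck [{'uv': [284.7, 278.9], 'score': 0.69}]
{'fx': 455.958, 'fy': 455.958, 'cx': 318.141, 'cy': 235.377, 'world_to_cam': [[-0.995, -0.094, 0.019, 439.879], [-0.082, 0.731, -0.677, 47.096], [0.05, -0.676, -0.735, 918.065], [0.0, 0.0, 0.0, 1.0]]}
{'time_s': 0.5, 'joints': array([ 1.11760031e+00,  3.12934944e-01,  1.49770705e+00, -5.18588813e-06,
        1.33101922e+00, -2.23395482e-01]), 'dq': array([-3.05301131e-04,  8.31827982e-06,  1.45165135e-03,  1.20628239e-03,
       -1.21540116e-03, -5.97990402e-04]), 'tau': array([-1.21055495e-03, -4.11940384e+01, -2.59764147e+01, -1.98804596e-04,
        7.75690132e-04,  5.06244518e-06]), 'eef_pos': array([119.59599065, 511.1936933 , 204.57362919]), 'ee_rot': array([-0.70242087,  0.70246778, -0.08107404,  0.08106131]), 'force': array([ 0.48274081,  0.04610873, -0.69554164]), 'wrist_torque': array([ 0.03601785, -0.00891341, -0.01117728]), 'grip_width': 1.0016487022469616}
```

View pics/top0.png

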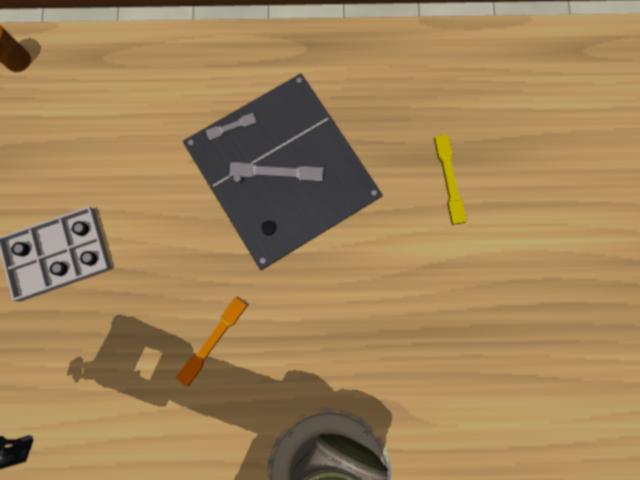

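View pics/side0.png

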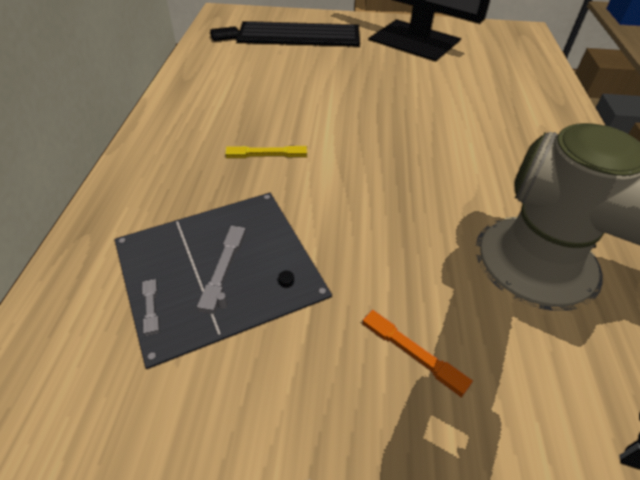

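```bash
python3 - <<'E'
import cv2
im=cv2.imread("pics/top0.png")[80:270,190:380]
cv2.imwrite("pics/top0c.png",cv2.resize(im,(600,600),interpolation=cv2.INTER_CUBIC))
E
```

```text
(no output)
```

View pics/top0c.png

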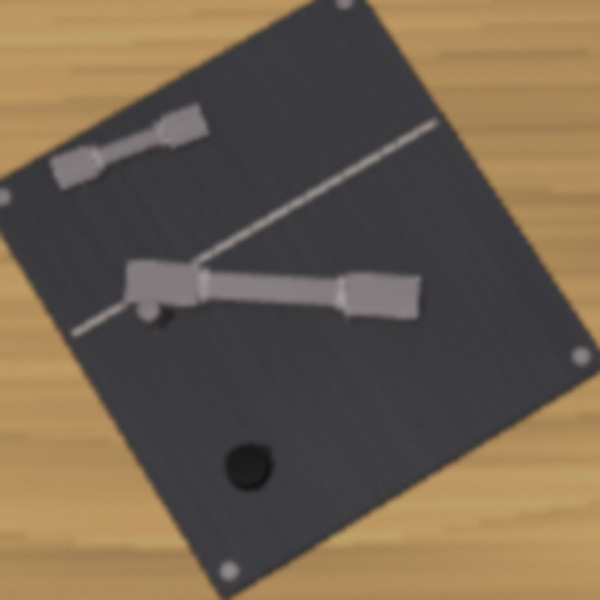

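The long-bar candidates are steel (276,172), orange (208,346) and yellow (448,184) in the top view. The steel one is meant: it is uncoloured, lies on the plate, and its head is against the post at about (237,178). The crop confirms this. Next I fit the poses.

```bash
cat > h.py <<'E'
import numpy as np, cv2
from scipy.optimize import least_squares
from scipy.spatial.transform import Rotation as R
def ray(c,uv,z):
    M=np.array(c["world_to_cam"]);Rm=M[:3,:3];t=M[:3,3]
    d=Rm.T@np.array([(uv[0]-c["cx"])/c["fx"],(uv[1]-c["cy"])/c["fy"],1]);o=-Rm.T@t
    return (o+d*(z-o[2])/d[2])[:2]
def proj(c,p):
    M=np.array(c["world_to_cam"]);q=M[:3,:3]@np.array(p)+M[:3,3]
    return np.array([c["fx"]*q[0]/q[2]+c["cx"],c["fy"]*q[1]/q[2]+c["cy"]])
def fit(model,obs):
    model=np.array(model,float);obs=np.array(obs)
    f=lambda p:((model@np.array([[np.cos(p[2]),np.sin(p[2])],[-np.sin(p[2]),np.cos(p[2])]])+p[:2])-obs).ravel()
    best=min((least_squares(f,[*obs.mean(0),a]) for a in(-2,-1,0,1,2,3)),key=lambda r:r.cost)
    return best.x,np.abs(best.fun).max()
E
python3 - <<'E'
from rig import ctrl
from h import *
c=ctrl.get_calibration("top"); s=ctrl.get_calibration("side")
pl=[(-60,150),(250,150),(250,-190),(-60,-190)]
P,e=fit(pl,[ray(c,u,12) for u in [(183,142),(301,73),(382,195),(262,269)]]);print("plate top",P.round(3),e)
P2,e=fit(pl,[ray(s,u,12) for u in [(147,367),(116,239),(270,193),(331,295)]]);print("plate side",P2.round(3),e)
# crop px -> full
k=190/600; cr=lambda x,y:(190+x*k,80+y*k)
B,e=fit([(-100,15),(-100,-15),(100,15),(100,-15)],[ray(c,cr(*u),28) for u in [(128,259),(125,300),(420,275),(418,319)]]);print("bar",B.round(3),e)
print("post top",ray(c,cr(148,309),44).round(1),"puck",ray(c,cr(250,466),30).round(1))
for P_ in (P,P2):
  Rm=np.array([[np.cos(P_[2]),-np.sin(P_[2])],[np.sin(P_[2]),np.cos(P_[2])]])
  print("bar in plate",(Rm.T@(B[:2]-P_[:2])).round(1),np.degrees(B[2]-P_[2]).round(1))
print("short",[ray(c,cr(*u),24).round(0) for u in [(77,167),(184,126)]])
t=ctrl.sense(); q=t["ee_rot"];print(R.from_quat(q[[1,2,3,0]]).as_matrix().round(3),t["time_s"])
E
```

```text
plate top [596.11  182.634  -1.024] 4.561238578494766
plate side [593.32  188.248  -1.029] 5.556036702349957
bar [615.387 101.79   -1.649] 0.6655139126922904
post top [596.8 183.7] puck [491.5 116.5]
bar in plate [ 79.1 -25.6] -35.8
bar in plate [ 85.5 -25.7] -35.5
short [array([707., 238.]), array([736., 164.])]
[[ 0.974 -0.     0.228]
 [-0.228 -0.     0.974]
 [-0.    -1.    -0.   ]] 0.5
```

The bar is at (615,102) with yaw -94.5°, 35.8° clockwise of the line. The post is at (596.5,183.5). I'll shut the gripper and go above a point on the robot side of the free head, at about (571,23).

```bash
python3 -m inch '[27.5,4,-18.6,0,-0.07,0,27.5,4,-18.6,0,-0.07,0,27.5,4,-18.6,0,-0.07,0,27.5,4,-18.6,0,-0.07,0,27.5,4,-18.6,0,-0.07,0,27.5,4,-18.6,0,-0.07,0,27.5,4,-18.6,0,-0.07,0,27.5,4,-18.6,0,-0.07,0]' 1 40
cat > st.py <<'E'
from rig import ctrl
from h import *
import sys
t=ctrl.sense();q=t["ee_rot"];m=R.from_quat(q[[1,2,3,0]]).as_matrix();p=t["eef_pos"]
print("t",round(t["time_s"],2),"p",p.round(1),"yaw",np.degrees(np.arctan2(m[1,0],m[0,0])).round(1),"F",t["force"].round(1),"g",round(t["grip_width"],2),"tilt",m[2].round(3))
if len(sys.argv)>3:
    g=np.array([float(a) for a in sys.argv[1:4]]);print("shift cm",((m.T@(g-p))/10).round(2))
E
python3 st.py 571 23 90
```

```text
time_s: 1.17
eef_pos: [345.3, 266.5, 164.8]
ee_rot: [0.705, -0.705, 0.056, -0.057]
force: [0.9, 2.3, -0.8]
grip_width: -0.002
t 1.17 p [345.3 266.5 164.8] yaw -9.2 F [ 0.9  2.3 -0.8] g -0.0 tilt [ 0.001 -1.     0.   ]
shift cm [ 26.15   7.48 -20.45]
```

```bash
python3 -m inch '[26.1,7.5,-20.4,0,-0.082,0,26.1,7.5,-20.4,0,-0.082,0,26.1,7.5,-20.4,0,-0.082,0,26.1,7.5,-20.4,0,-0.082,0,26.1,7.5,-20.4,0,-0.082,0,26.1,7.5,-20.4,0,-0.082,0,26.1,7.5,-20.4,0,-0.082,0,26.1,7.5,-20.4,0,-0.082,0]'
python3 -m inch '[0,0,0,0,0,0,0,0,0,0,0,0]'
python3 st.py 571 23 17
python3 - <<'E'
from rig import ctrl
import cv2
for n in("wrist","top"): cv2.imwrite(f"pics/{n}1.png",ctrl.capture(n)[:,:,::-1])
E
```

```text
time_s: 1.83
eef_pos: [566.4, 27.9, 90.6]
ee_rot: [0.707, -0.707, 0.028, -0.028]
force: [0.8, 0.9, 0.4]
grip_width: -0.0
time_s: 2.0
eef_pos: [565.6, 28.5, 90.1]
ee_rot: [0.707, -0.706, 0.029, -0.028]
force: [0.0, 0.5, 0.2]
grip_width: -0.003
t 2.0 p [565.6  28.5  90.1] yaw -4.6 F [0.  0.5 0.2] g -0.0 tilt [-0.002 -1.     0.   ]
shift cm [ 0.59  7.31 -0.5 ]
```

View pics/wrist1.png

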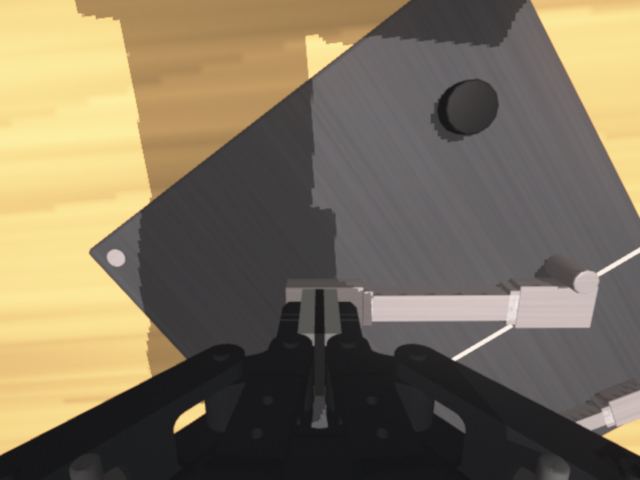

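View pics/top1.png

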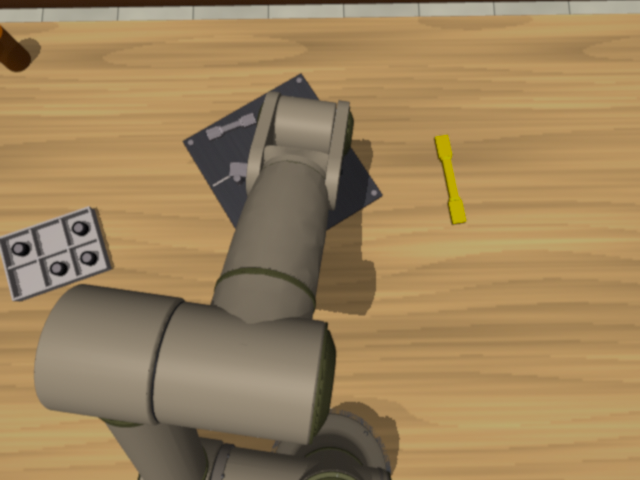

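The wrist view shows the free head at about (325,290), partly behind the fingertips. The post is at (585,280) and the puck at (470,107). I'll check the bar position from this view before going down.

```bash
python3 - <<'E'
from rig import ctrl
from h import *
c=ctrl.get_calibration("wrist")
# top face corners of the bar & post top
for n,u,z in [("free -y corner top/bottom?",(286,289),28),("same",(286,279),12),("post-end +y corner",(592,327),28),("post-end -y corner",(597,288),28),("post top",(586,281),44)]: print(n,ray(c,u,z).round(1))
for b in [(100,-15),(100,15),(-100,-15),(-100,15)]:
  a=-1.649; w=(615.4+b[0]*np.cos(a)-b[1]*np.sin(a),101.8+b[0]*np.sin(a)+b[1]*np.cos(a))
  print(b,np.round(w,1),proj(c,(*w,28)).round(0),proj(c,(*w,12)).round(0))
print("tip for target",proj(c,(571,23,17)).round(0), "tcp",proj(c,(565.6,28.5,90)).round(0))
E
```

```text
free -y corner top/bottom? [592.5   7.7]
same [592.    6.4]
post-end +y corner [635.1 206.2]
post-end -y corner [607.2 206.2]
post top [594.3 187.4]
(100, -15) [592.6   3.3] [279. 290.] [281. 280.]
(100, 15) [622.5   0.9] [280. 332.] [283. 320.]
(-100, -15) [608.3 202.7] [591. 290.] [576. 280.]
(-100, 15) [638.2 200.3] [582. 332.] [568. 320.]
tip for target [307. 250.] tcp [314. 286.]
```

```bash
python3 -m inch '[0.2,2.5,-0.3,0,0,0,0.2,5,-0.6,0,0,0,0.2,7.3,-0.6,0,0,0,0.2,7.3,-0.6,0,0,0]'
python3 st.py 582 22 17
```

```text
time_s: 2.43
eef_pos: [563.9, 25.2, 15.0]
ee_rot: [0.707, -0.706, 0.029, -0.025]
force: [-0.1, -0.3, -1.0]
grip_width: 0.0
t 2.43 p [563.9  25.2  15. ] yaw -4.4 F [-0.1 -0.3 -1. ] g 0.0 tilt [-0.006 -1.     0.001]
shift cm [ 1.83 -0.21 -0.18]
```

```bash
python3 -m inch '[0.5,-0.2,-0.2,0,0,0,1.0,-0.2,-0.2,0,0,0,1.4,-0.2,-0.2,0,0,0,1.8,-0.2,-0.2,0,0,0,1.8,-0.2,-0.2,0,0,0]'
python3 st.py 583 22 17
```

```text
time_s: 2.85
eef_pos: [585.9, 20.2, 21.1]
ee_rot: [-0.706, 0.707, -0.027, 0.028]
force: [1.2, -0.3, -0.6]
grip_width: 0.0
t 2.85 p [585.9  20.2  21.1] yaw -4.5 F [ 1.2 -0.3 -0.6] g 0.0 tilt [ 0.002 -1.    -0.   ]
shift cm [-0.3   0.41  0.16]
```

No clear contact yet. First 12° arc about the post:

```bash
python3 -m inch '[0.56,0.2,0,0,-0.035,0,1.13,0.3,0.03,0,-0.07,0,1.69,0.3,0.08,0,-0.105,0,2.25,0.3,0.14,0,-0.14,0,2.81,0.3,0.23,0,-0.175,0,3.37,0.3,0.33,0,-0.209,0,3.37,0.3,0.33,0,-0.209,0]'
python3 st.py
python3 - <<'E'
from rig import ctrl
import cv2
for n in("wrist","side"): cv2.imwrite(f"pics/{n}2.png",ctrl.capture(n)[:,:,::-1])
E
```

```text
time_s: 3.43
eef_pos: [619.3, 21.0, 17.4]
ee_rot: [-0.705, 0.706, 0.047, -0.046]
force: [-1.1, 0.5, 0.1]
grip_width: 0.002
t 3.43 p [619.3  21.   17.4] yaw 7.6 F [-1.1  0.5  0.1] g 0.0 tilt [ 0.001 -1.    -0.   ]
```

View pics/wrist2.png

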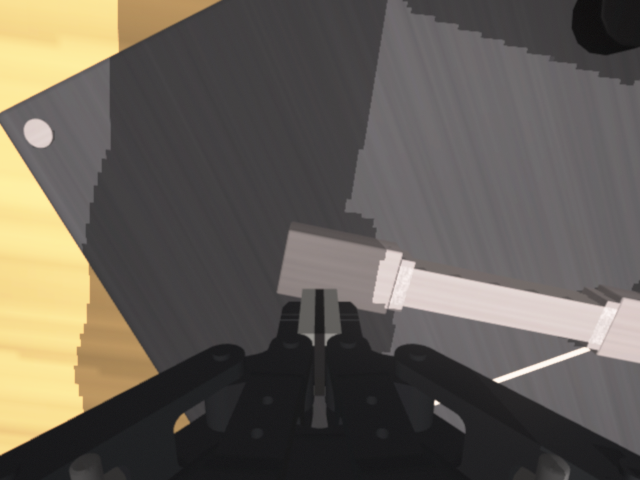

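View pics/side2.png

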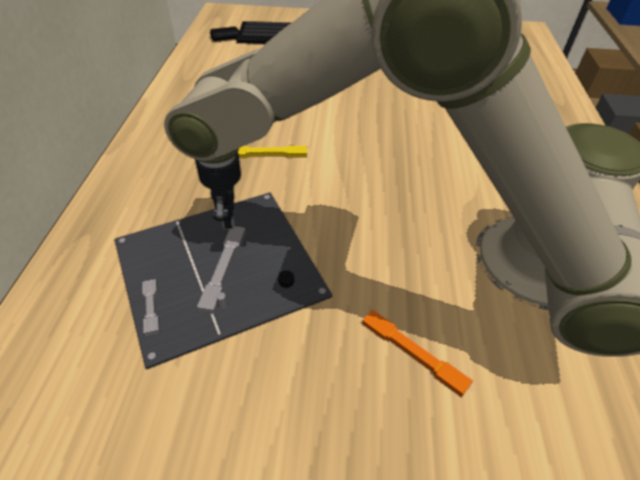

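The bar has not moved: in side2 it is still at (221,274), and the fingertips are at about (228,222). I'll compare the reported TCP with the picture.

```bash
python3 - <<'E'
from rig import ctrl
from h import *
s=ctrl.get_calibration("side");c=ctrl.get_calibration("wrist");t=ctrl.sense();p=t["eef_pos"]
print(p.round(1),"side",proj(s,p).round(1),"wrist",proj(c,p).round(1))
print("wrist cam pos",(-np.array(c["world_to_cam"])[:3,:3].T@np.array(c["world_to_cam"])[:3,3]).round(1))
for u in [(291,224),(278,294),(381,250)]: print("bar pts",ray(c,u,28).round(1))
for n,f in(("side",(150,160,200,150)),("wrist",(200,200,220,165))):
  im=cv2.imread(f"pics/{n}2.png");x,y,w,h=f
  cv2.imwrite(f"pics/{n}2c.png",cv2.resize(im[y:y+h,x:x+w],(800,600),interpolation=cv2.INTER_CUBIC))
E
```

```text
[618.4  21.   17.2] side [230.5 235.4] wrist [317.3 285.2]
wrist cam pos [547.2  12.6 186.1]
bar pts [588.1   6.1]
bar pts [620.2   3.9]
bar pts [594.4  45.1]
```

View pics/side2c.png

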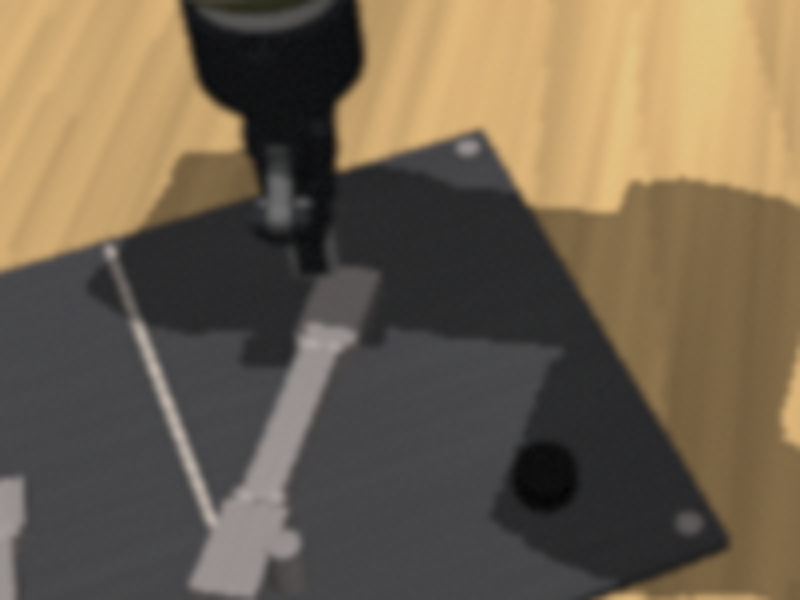

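View pics/wrist2c.png

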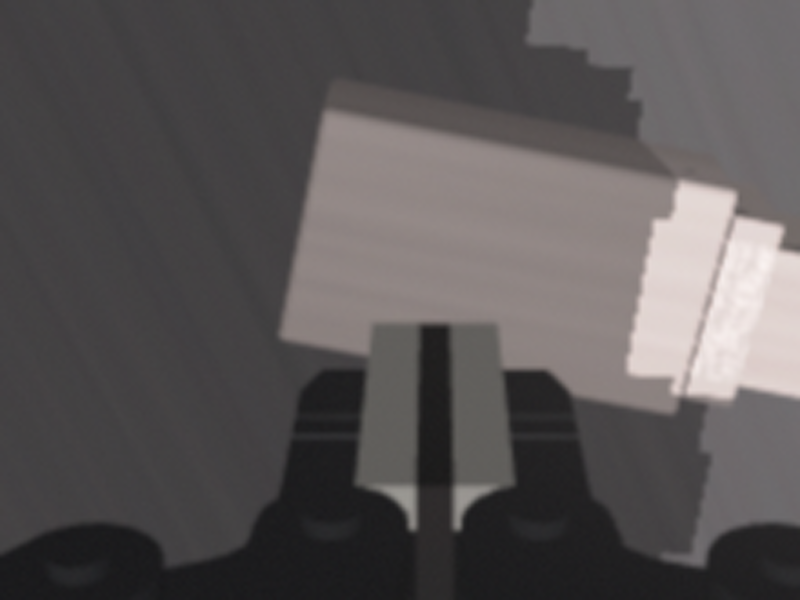

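The picture shows the fingertips about 20 mm higher than the TCP reading says, so they passed over the bar and touched nothing. I'll back out at this height, then go down step by step, watching force and pictures.

```bash
python3 -m inch '[-1.2,-0.2,0.2,0,0.05,0,-2.4,-0.2,0.3,0,0.1,0,-3.6,-0.2,0.4,0,0.15,0,-5,-0.2,0.6,0,0.209,0,-5,-0.2,0.6,0,0.209,0,-5,-0.2,0.6,0,0.209,0]'
python3 st.py
python3 - <<'E'
from rig import ctrl
from h import *
for n in("wrist","side"): cv2.imwrite(f"pics/{n}3.png",ctrl.capture(n)[:,:,::-1])
s=ctrl.get_calibration("side");p=ctrl.sense()["eef_pos"]
for dz in(0,10,20): print(dz,proj(s,p+[0,0,dz]).round(1))
im=cv2.imread("pics/side3.png")[160:310,150:350];cv2.imwrite("pics/side3c.png",cv2.resize(im,(800,600),interpolation=cv2.INTER_CUBIC))
E
```

```text
time_s: 4.03
eef_pos: [568.1, 20.3, 19.5]
ee_rot: [-0.707, 0.707, -0.027, 0.027]
force: [0.7, 0.0, 0.1]
grip_width: -0.001
t 4.03 p [568.1  20.3  19.5] yaw -4.4 F [0.7 0.  0.1] g -0.0 tilt [ 0. -1. -0.]
0 [254.7 236.4]
10 [254.3 233. ]
20 [253.8 229.6]
```

View pics/side3c.png

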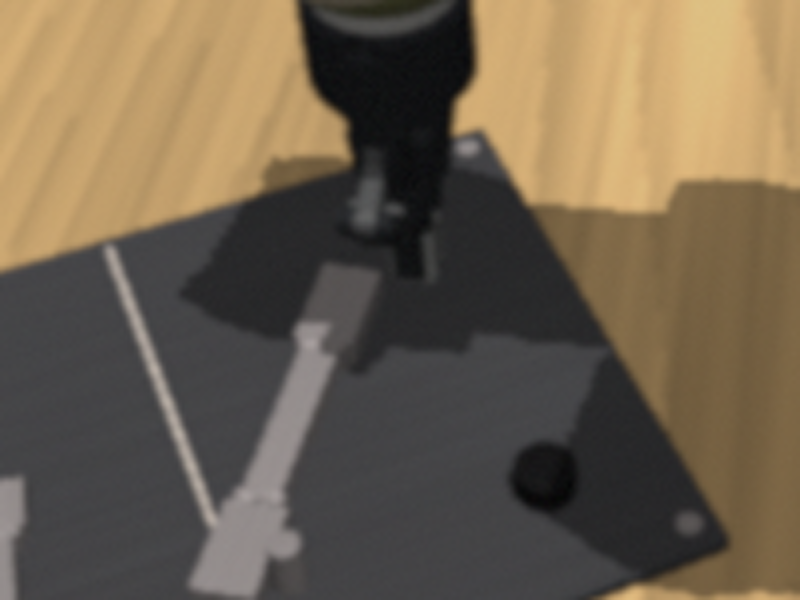

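View pics/wrist3.png

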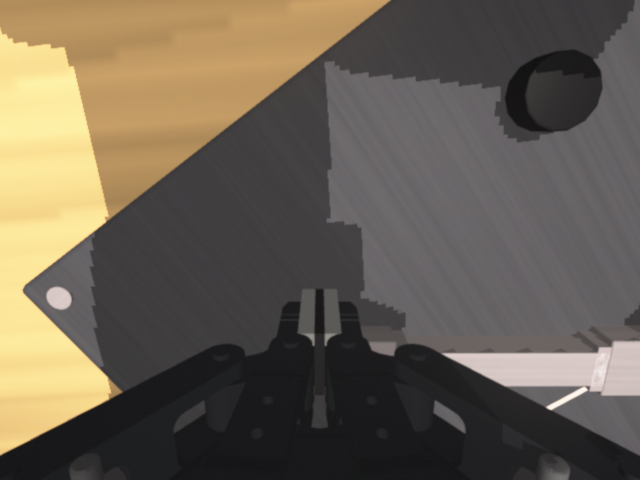

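Fingertips at (253,229) in the side view, row-wise about 20 mm above the reading. Going down about 17 mm in steps.

```bash
python3 -m inch '[0,0.5,0,0,0,0,0,1.0,0,0,0,0,0,1.0,0,0,0,0]'; python3 -m inch '[0,0.3,0,0,0,0,0,0.6,0,0,0,0,0,0.6,0,0,0,0]'
python3 st.py
python3 - <<'E'
from rig import ctrl
from h import *
for n in("side",): cv2.imwrite(f"pics/{n}4.png",ctrl.capture(n)[:,:,::-1])
s=ctrl.get_calibration("side");p=ctrl.sense()["eef_pos"]
for dz in(0,10,20): print(dz,proj(s,p+[0,0,dz]).round(1))
im=cv2.imread("pics/side4.png")[160:310,150:350];cv2.imwrite("pics/side4c.png",cv2.resize(im,(800,600),interpolation=cv2.INTER_CUBIC))
E
```

```text
time_s: 4.38
eef_pos: [567.6, 20.4, 7.7]
ee_rot: [0.707, -0.706, 0.028, -0.027]
force: [0.0, 0.7, 0.8]
grip_width: -0.002
time_s: 4.63
eef_pos: [567.8, 20.4, 2.4]
ee_rot: [0.707, -0.707, 0.028, -0.027]
force: [-0.5, -0.1, -0.3]
grip_width: 0.001
t 4.63 p [567.8  20.4   2.4] yaw -4.5 F [-0.5 -0.1 -0.3] g 0.0 tilt [-0.001 -1.     0.   ]
0 [255.8 242. ]
10 [255.3 238.7]
20 [254.9 235.4]
```

View pics/side4c.png

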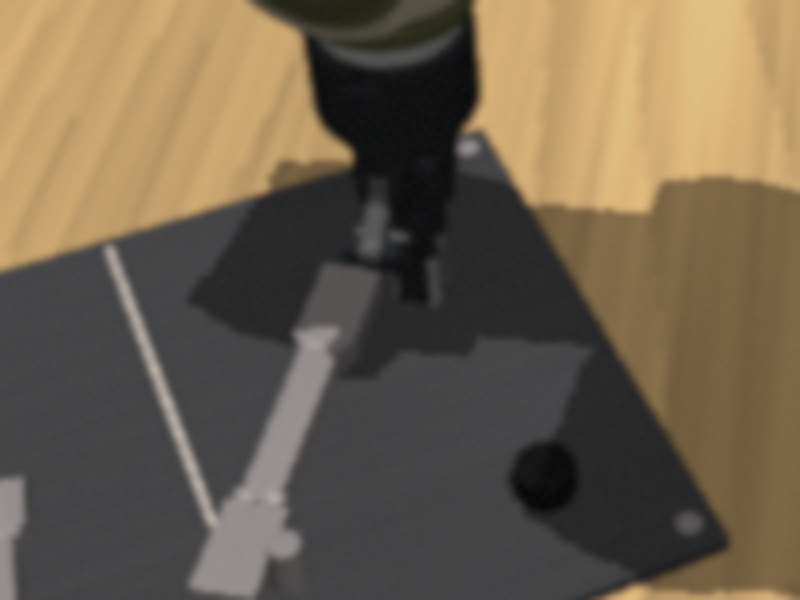

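The reading (2.4 mm) is now below the plate surface and nothing touches, so the reported TCP z is about 20 mm too low. The true tip height is about 21 mm. I'll go 3 mm lower and forward to contact.

```bash
python3 -m inch '[0.5,0.3,0,0,0,0,1.0,0.3,0,0,0,0,1.6,0.3,0,0,0,0,1.6,0.3,0,0,0,0]'; python3 st.py; python3 -m inch '[0.4,0,0,0,0,0,0.8,0,0,0,0,0,0.8,0,0,0,0,0]'; python3 st.py
```

```text
time_s: 5.02
eef_pos: [585.3, 18.9, 0.2]
ee_rot: [-0.707, 0.707, -0.027, 0.028]
force: [0.1, 0.3, 0.4]
grip_width: -0.0
t 5.02 p [5.853e+02 1.890e+01 2.000e-01] yaw -4.5 F [0.1 0.3 0.4] g -0.0 tilt [ 0.001 -1.    -0.   ]
time_s: 5.27
eef_pos: [592.6, 18.4, 0.1]
ee_rot: [0.707, -0.707, 0.027, -0.028]
force: [-0.7, 0.3, 0.3]
grip_width: -0.001
t 5.27 p [5.926e+02 1.840e+01 1.000e-01] yaw -4.5 F [-0.7  0.3  0.3] g -0.0 tilt [ 0. -1.  0.]
```

```bash
cat > look.py <<'E'
from rig import ctrl
from h import *
import sys
k=sys.argv[1]
a=ctrl.capture("wrist")[:,:,::-1]; b=ctrl.capture("side")[:,:,::-1]
a=cv2.resize(a[120:450,200:640],(800,600),interpolation=cv2.INTER_CUBIC)[:,:]
b=cv2.resize(b[160:340,110:350],(800,600),interpolation=cv2.INTER_CUBIC)
cv2.imwrite(f"pics/both{k}.png",np.hstack([cv2.resize(a,(400,300)),cv2.resize(b,(400,300))]))
cv2.imwrite(f"pics/w{k}.png",a);cv2.imwrite(f"pics/s{k}.png",b)
E
python3 look.py 5
```

```text
(no output)
```

View pics/w5.png

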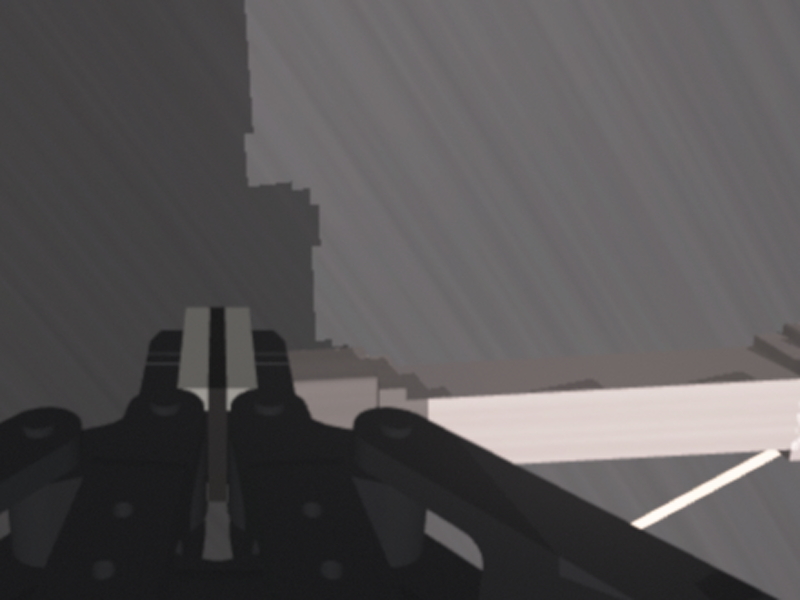

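View pics/s5.png

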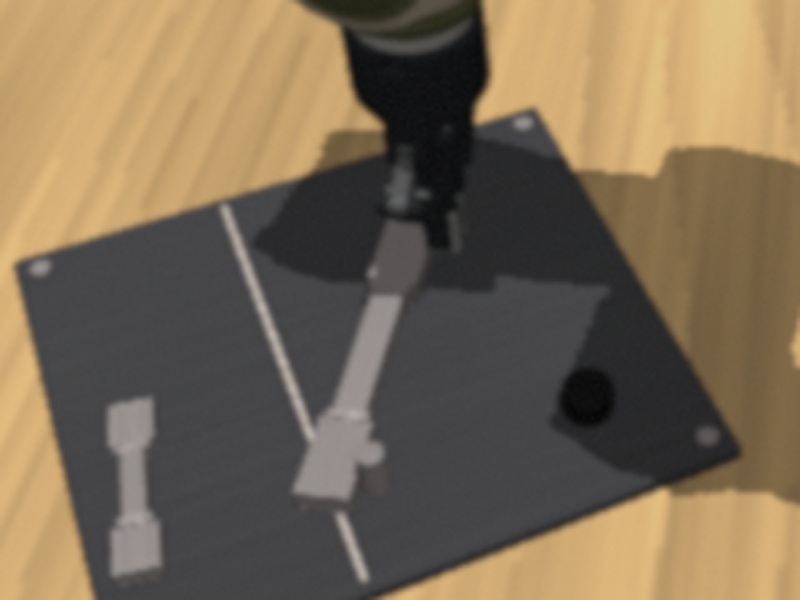

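The tip now sits beside the head, in contact at about (440,245) in the side crop, and the bar has started to turn. First 12° of arc:

```bash
python3 -m inch '[0.57,0,0.04,0,-0.045,0,1.15,0,0.1,0,-0.09,0,1.72,0,0.18,0,-0.13,0,2.28,0,0.28,0,-0.17,0,2.85,0,0.4,0,-0.21,0,3.41,0,0.55,0,-0.25,0,3.41,0,0.55,0,-0.25,0]'; python3 st.py; python3 look.py 6
```

```text
time_s: 5.95
eef_pos: [627.1, 21.2, 0.2]
ee_rot: [-0.704, 0.705, 0.062, -0.061]
force: [-0.1, 0.1, -0.2]
grip_width: -0.002
t 5.95 p [6.271e+02 2.120e+01 2.000e-01] yaw 9.9 F [-0.1  0.1 -0.2] g -0.0 tilt [ 0.001 -1.    -0.   ]
```

View pics/w6.png

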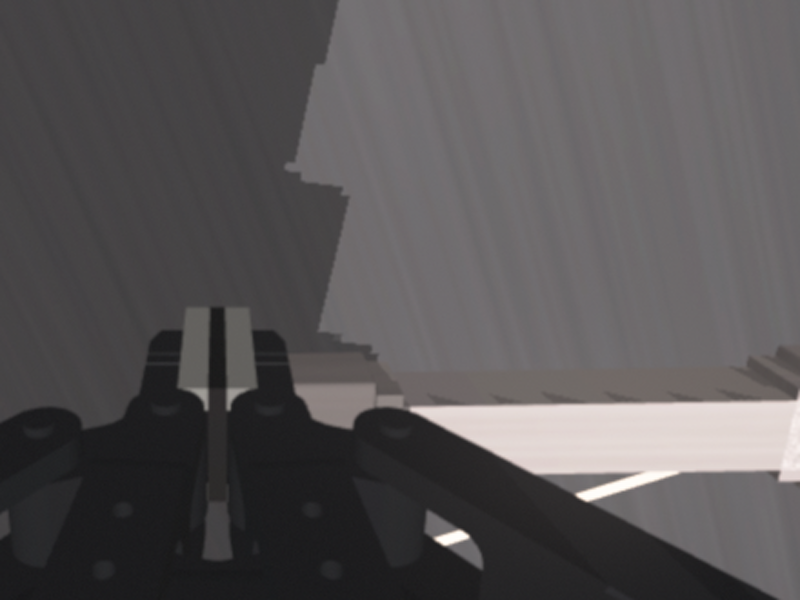

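View pics/s6.png

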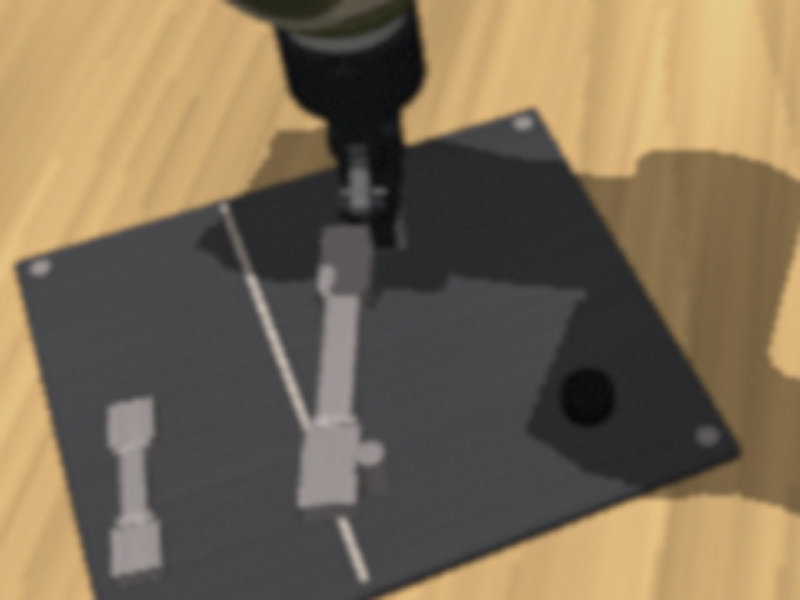

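The bar has turned about 14° with its head still on the post. The tool face is flush with the bar and the bystanders are unmoved. Next 12°.

```bash
python3 -m inch '[0.58,0,0.02,0,-0.035,0,1.15,0,0.06,0,-0.07,0,1.72,0,0.11,0,-0.105,0,2.3,0,0.19,0,-0.14,0,2.86,0,0.29,0,-0.175,0,3.43,0,0.41,0,-0.209,0,3.43,0,0.41,0,-0.209,0]'; python3 st.py; python3 look.py 7
```

```text
time_s: 6.63
eef_pos: [659.9, 31.3, 0.1]
ee_rot: [-0.694, 0.694, 0.134, -0.134]
force: [0.2, -1.1, 0.0]
grip_width: -0.002
t 6.63 p [6.599e+02 3.130e+01 1.000e-01] yaw 21.9 F [ 0.2 -1.1  0. ] g -0.0 tilt [ 0. -1. -0.]
```

View pics/both7.png

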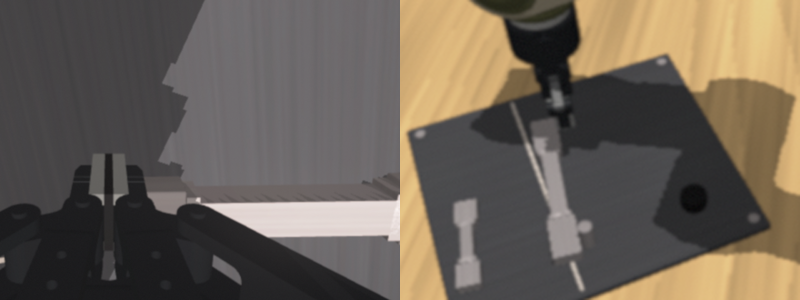

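```bash
python3 -m inch '[0.57,0,0.02,0,-0.035,0,1.12,0,0.06,0,-0.07,0,1.65,0,0.11,0,-0.1,0,2.1,0,0.16,0,-0.128,0,2.45,0,0.21,0,-0.149,0,2.7,0,0.25,0,-0.164,0,2.7,0,0.25,0,-0.164,0]'; python3 st.py; python3 look.py 8
```

```text
time_s: 7.32
eef_pos: [683.9, 43.7, 0.1]
ee_rot: [-0.681, 0.681, 0.191, -0.19]
force: [-0.9, -1.5, 0.6]
grip_width: 0.002
t 7.32 p [6.839e+02 4.370e+01 1.000e-01] yaw 31.3 F [-0.9 -1.5  0.6] g 0.0 tilt [ 0. -1. -0.]
```

View pics/s8.png

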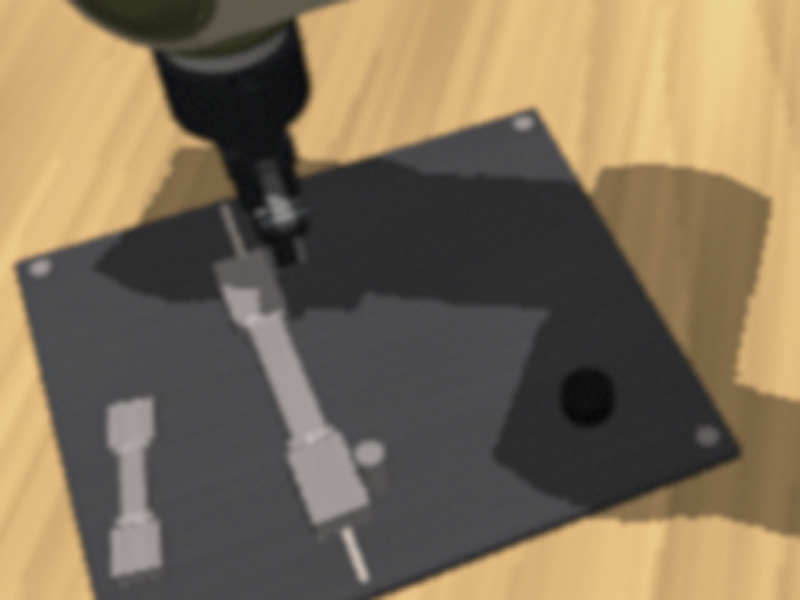

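View pics/w8.png

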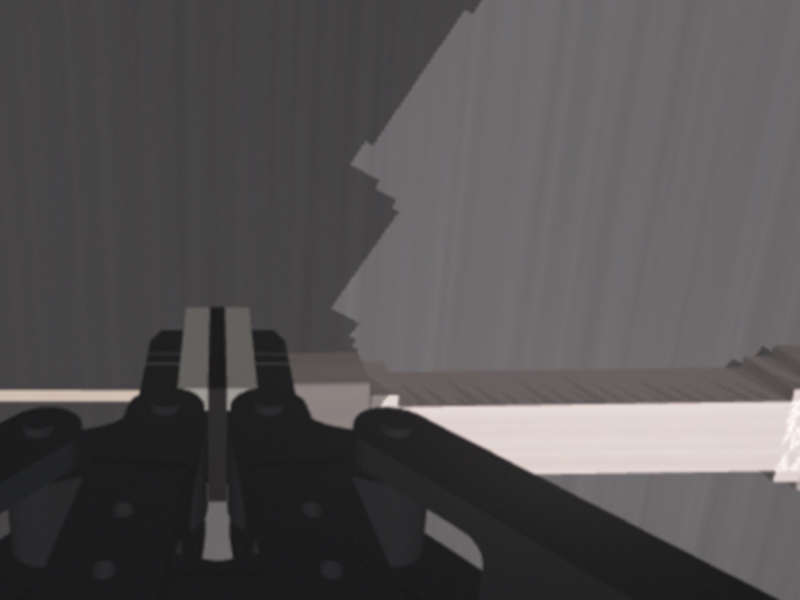

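The bar lies along the white line. The line comes out centrally at both ends, at (235,240) and (350,540) in the side crop, and in the wrist view it is parallel to the bar. I'll back off, lift and check.

```bash
python3 -m inch '[-0.5,0,0,0,0,0,-1.5,0,0,0,0,0,-3,0,0,0,0,0,-3,-2,0,0,0,0,-3,-5,0,0,0,0,-3,-9,0,0,0,0,-3,-12,0,0,0,0,-3,-12,0,0,0,0]'; python3 -m inch '[-4,-2,0,0,0,0,-8,-2,0,0,0,0,-12,-2,0,0,0,0,-16,-2,0,0,0,0,-20,-2,0,0,0,0,-24,-2,0,0,0,0,-24,-2,0,0,0,0]';python3 st.py
python3 - <<'E'
from rig import ctrl
from h import *
for n in("top","side"): cv2.imwrite(f"pics/{n}9.png",ctrl.capture(n)[:,:,::-1])
im=cv2.imread("pics/top9.png")[80:270,190:380];im=cv2.resize(im,(600,600),interpolation=cv2.INTER_CUBIC)
cv2.imwrite("pics/top9c.png",im)
E
```

```text
time_s: 8.08
eef_pos: [660.6, 27.8, 127.5]
ee_rot: [-0.68, 0.682, 0.194, -0.186]
force: [0.3, 0.1, 1.2]
grip_width: 0.001
time_s: 8.67
eef_pos: [447.9, -97.9, 139.5]
ee_rot: [0.682, -0.681, -0.188, 0.19]
force: [0.5, 0.5, 0.6]
grip_width: 0.001
t 8.67 p [447.9 -97.9 139.5] yaw 31.0 F [0.5 0.5 0.6] g 0.0 tilt [-0.002 -1.     0.002]
```

View pics/top9c.png

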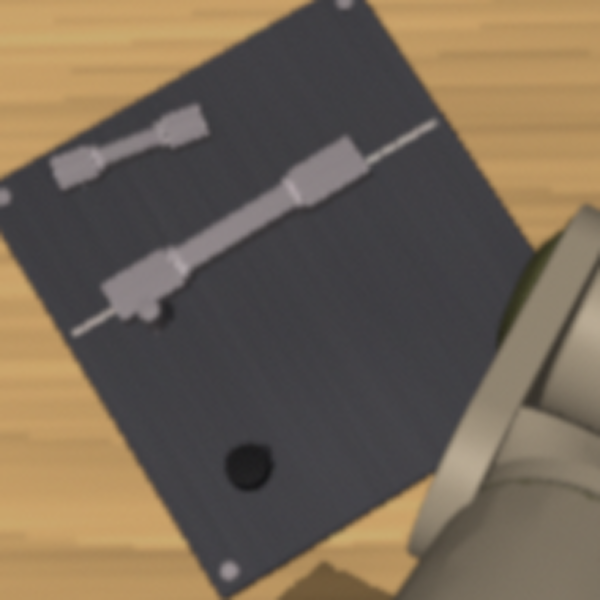

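View pics/side9.png

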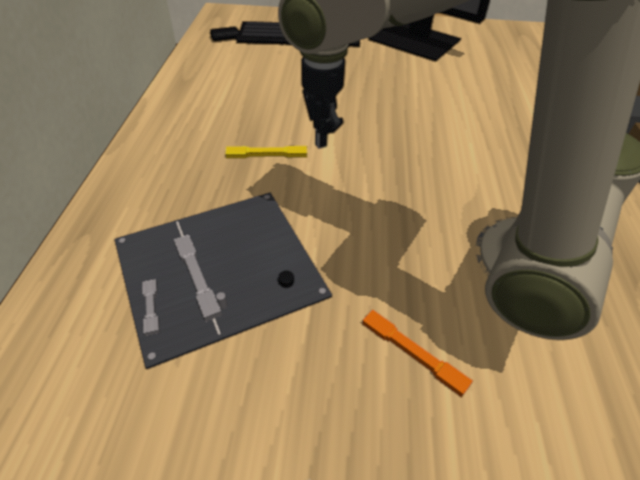

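The top crop shows the bar along the line from (110,300) to (360,155), with the post touching its head at (148,309). The puck and short bar are at the same pixels as before. A quick number check, then hand in.

```bash
python3 - <<'E'
from rig import ctrl
from h import *
c=ctrl.get_calibration("top");k=190/600; cr=lambda x,y:(190+x*k,80+y*k)
B,e=fit([(-100,15),(-100,-15),(100,15),(100,-15)],[ray(c,cr(*u),28) for u in [(101,286),(122,319),(348,135),(370,168)]])
a=B[2];d=np.array([596.5,183.5])-B[:2]
print(B.round(3),round(e,1),"deg off line",np.degrees(a+1.024).round(1),"post in bar",round(d@[np.cos(a),np.sin(a)],1),round(d@[-np.sin(a),np.cos(a)],1))
d=np.abs(cv2.imread("pics/top9.png").astype(int)-cv2.imread("pics/top0.png"))[80:270,190:380].max(2)
print("diff puck",d[130:165,60:95].max(),"short",d[28:62,12:68].max())
print(ctrl.finish_job())
E
```

```text
[660.116 126.656   5.273] 1.0 deg off line 360.8 post in bar -82.0 -23.6
diff puck 8 short 15
the job is handed in; nothing more can be done
None
```

The long bar now lies along the white line with its end still against the post, and I have handed the job in at about 9 s of the 32 s allowed. I pushed the free head with the shut fingers in arcs about the post, then backed off and lifted the arm clear.

**Last checks, from the top picture:**
- **Angle:** the bar is about 0.8° off the line (limit 10°).
- **Post end:** the post is at (-82, -23.6) mm in the bar's frame, against about (-80, -24) given for the start.
- **Bystanders:** the puck and short bar show no visible change from the first picture.
- **Contact:** the robot is clear of everything.

**Disagreement found:** the reported fingertip height read about 20 mm too low with the gripper shut, judged from the side picture. My first pass therefore went over the bar without touching it. I backed out and went down about 19 mm by the side picture, and the push then worked.

The force reading stayed near zero throughout, so I judged contact from the pictures alone.

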